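Fit a new electrode in a spot-welding pen

ROBOT

A 6-joint arm with a two-finger parallel gripper is mounted at the origin on the work surface. World frame = base frame: x ahead of the robot, y to its left, z up, the work surface at z = 0. Lengths are in m, angles in rad, forces in N, time in s.
With the tool pointing down it reaches from about 0.225 to 0.875 m from the base axis. Payload 3.4 kg.
Tool frame: the origin (TCP) lies at the very end of the fingers, on their centre line; the grasp point (between the pads) lies 19 mm behind it; z points along the fingers, y is the line along which they close (so a half turn about z gives the same grasp; the last joint's range is limited). The gripper opens to 85 mm and grips with 20 to 120 N. Pads are 22 mm wide; open, the fingers measure 114 mm over their backs; the gripper's body (76 mm by 85 mm) begins 54 mm behind the grasp point. The pads swing forward as they close: fully open they stand 13 mm farther back than shut.
Start: joints at [0.999, 0.276, 1.505, -0, 1.361, -0.121], TCP at [0.251, 0.518, 0.231] pointing down, gripper open.
Joint ranges: [-2.89, 2.89], [-0.75, 2.08], [0.22, 2.7], [-1.18, 4.32], [0.11, 2.71], [-2.7, 2.7]. Speed limits (rad/s): [2.57, 2.57, 3.14, 3.14, 3.14, 3.14].

INTERFACE

Orientations are given as a unit quaternion [w, x, y, z].
In Python, from rig import manip, get_image, camera_info gives the robot as it stands. The module is installed in compiled form; this text tells all that it offers.
- The arm moves only by the shell command python3 -m crank 'ROWS' [FORCE]. ROWS is a JSON object of lists of equal length, an entry for each row: "translation": the shift along the tool's x, y, z in mm, a list of three; "roll": the turn about the tool's z in rad; "fingers": the opening, from 0 (shut) to 1 (fully open). A call has 1 to 8 rows; each row shifts and turns the commanded pose from where the row before left it, along the tool's axes as they then stand; what a row does not reach is not made up. A row lasts 1/10 s, in which the tool goes at most 50 mm and 8.59 degrees, less where a joint would pass 70% of its speed; a pose out of reach is approached as far as the arm can. A call is refused whole if a number of a shift passes 50 or a number of a turn 0.15, either way. A call with a gripper value outside its range is refused whole. The fingers move at their own pace and stop on an object; FORCE is the grip in N (left out, the last holds). Time passes only in rows, so rows that do not move let the fingers close. It gives the time, the measured TCP pose, the force, the opening and the grip force at its end, in the units of the state.
- manip.get_state(): the state, without advancing time (a new reading comes with each control period).
- get_image(name): name is "side" or "top"; returns the picture (420x560x3 uint8, blue, green, red); there is no depth.
- camera_info(name): a dict with "mtx" (3x3 intrinsics, pixels), "rvec" (rotation vector, rad) and "tvec" (3), from world to camera coordinates, as OpenCV has them. Camera axes: x right, y down, z forward; pixel columns grow to the right and rows downward; lengths in m; the calibration is good to about 2 mm. A picture is of the moment at which its call begins. camera_info takes no time and is no camera call.
- manip.sign_off(): hands the job in; it is judged then, once.
The state is a dict: "clock": time; "qpos": joint angles; "qd": joint speeds; "effort": joint torques, N m; "position": TCP position; "ee_rot": TCP orientation; "contact_force": force on the tool from outside, world axes, zero at the start; "moment": the same for the moment, N m; "width": finger opening in m; "gripper_force": force on a finger pad.
Only numpy, scipy, OpenCV 4.12 (cv2) and the standard library are available. Lean on these libraries where they do the work, as an engineer would, in place of code of your own. Each camera call takes 0.05 s, during which the arm holds its last target. There are 200 camera calls.

TASK

Fit the copper electrode into the empty red welding pen: take it from the rack, slide its shank into the pen's open collet and press it gently until it is fully home, then turn the knurled nut clockwise (seen from above) until the collet holds the shank firmly, by feel and without overtightening it, and let go. Leave the grey electrodes in the rack and everything else where it is.

Things in the scene. Friction and masses are not known exactly. Their poses are not given: they have to be found in the camera images.
- electrode: New copper electrode, 74 mm long, 42 g. Origin at the centre of the shank's foot, z along it to the tip. Shank 8 mm dia. from z=0 to 36 mm (1.5 mm chamfer at the foot), body 12 mm dia. from 36 to 64, cone tapering to a 3 mm tip at 74. Starts upright in one of the rack's holes, its shoulder (z=36) 2 mm above the rack; clearance 1.5 mm on dia.
- collet (a point): On the red pen's upright axis, level with the top face of its knurled brass nut (170 mm up); z up. Nut: 30 mm dia., 18 mm tall, top here; below it the head is 22 mm dia. for 34 mm. The mouth is 17 mm wide, flared; three collet fingers, loose, leave 0.6 to 3 mm round the shank; then a chamfered bore 9.6 mm wide; its floor, the stop, is 34 mm below here, so when home the shoulder stands 2 mm above the nut.
- red_pen: Red welding pen fixed upright in a bench clamp, its collet empty and open; origin at the centre of the clamp's foot. Foot 80 x 70 x 10 mm, block 46 x 50 mm up to 60 mm, handle 28 mm dia. to 118 mm, then head and nut to 170 mm. Nut: see nut_mid.
- nut_mid (a point): Mid-height of the nut, 9 mm below its top, on the axis. Clockwise tightens; its start is unseen: after 0.5 to 1.7 rad of even drag (0.25 Nm) the fingers meet the shank, then drag climbs, slowly at first: 0.03 Nm extra after 0.35 rad, 0.11 (just held) after 0.85, 0.15 (firm) after 1.0; over 0.2 is overtight. It stays where left, stops at 1.6 rad past meeting, and turns unslipped in a 50 N grip.
- black_pen: The other pen, black, in a like clamp, its electrode already fitted and tight (top 210 mm up): shows how the job should look. Fixed; leave alone. Origin at the centre of the clamp's foot.
- rack: Black electrode rack, fixed, 44 x 160 x 42 mm; origin at the centre of its underside, row along its y. Four holes 34 mm deep at y = -60, -20, 20, 60 mm (the +60 one empty); the copper electrode and two grey ones stand in the other three.
- grey_electrode_a: Grey electrode, same size but a blunt 8 mm tip; origin at the foot. Stays in the rack.
- grey_electrode_b: Grey electrode, same size but a blunt 8 mm tip; origin at the foot. Stays in the rack.
- cell_pack: Bystander: block of 21 purple and blue cells in black holders, 62 x 144 x 67 mm; origin under its centre.
- cell_holder: Bystander: empty black cell holder, 62 x 103 x 10 mm; origin under its centre.
- tape_roll: Bystander: amber tape roll, 64 mm dia., 19 mm high; origin under its centre.
- strip_spool: Bystander: white spool of nickel strip, 80 mm dia., 16 mm high; origin under its centre.
- multimeter: Bystander: yellow multimeter lying flat, 75 x 150 x 40 mm; origin under its centre.
Mind the look-alikes: they are no part of the job. What is shaped like the red_pen but pink or turquoise is not meant.

How it is judged:
By the outcome, as a careful person would: the job done as asked, in the order asked, and still so for the second after the job is handed in, with the robot touching nothing.
It also fails if it takes over 62 s, if anything falls off the work surface, if the arm or the gripper's body presses on something with over 40 N, if the wrist force passes 120 N, or if a joint passes its speed limit or range.

## Working session

There is one attempt and no reset: what is moved stays moved. The work goes in short steps, Python scripts to look and compute and a shell command to move; the robot and the scene stay as the last step left them, time stands still between calls to the robot, and variables do not carry over. Pictures are saved under pics/ and viewed, at most 10 in all, crops included, and the job is handed in when it is done.

```bash
mkdir -p pics; python3 - <<'E'
from rig import manip,get_image,camera_info
import cv2,numpy as np
for n in("top","side"):
    cv2.imwrite(f"pics/{n}0.png",get_image(n)); c=camera_info(n)
    R=cv2.Rodrigues(np.array(c["rvec"],float))[0]; print(n,np.round(c["mtx"],1).tolist(),"cam at",(-R.T@np.array(c["tvec"]).ravel()).round(3),"R",R.round(2).tolist())
print(manip.get_state())
E
```

```text
top [[391.7, 0.0, 281.0], [0.0, 391.7, 208.5], [0.0, 0.0, 1.0]] cam at [0.393 0.032 1.113] R [[-0.01, -1.0, 0.01], [-0.98, 0.01, -0.2], [0.2, -0.01, -0.98]]
side [[474.5, 0.0, 283.1], [0.0, 474.5, 207.8], [0.0, 0.0, 1.0]] cam at [0.231 0.701 1.03 ] R [[-0.88, -0.48, -0.0], [-0.36, 0.67, -0.65], [0.31, -0.57, -0.76]]
{'clock': 0.1, 'qpos': array([ 9.98998428e-01,  2.76526260e-01,  1.50604033e+00, -6.07343428e-06,
        1.36070965e+00, -1.20988372e-01]), 'qd': array([-0.00044981, -0.00296377, -0.00185508, -0.00080783,  0.00222012,
       -0.00043845]), 'effort': array([ 1.22998699e-03, -4.17701626e+01, -2.46406245e+01, -1.49269827e-04,
        5.87758259e-03,  1.61755366e-05]), 'position': array([0.250257  , 0.51713754, 0.23051588]), 'ee_rot': array([-2.83002644e-04,  2.23500206e-01,  9.74703519e-01, -7.92803527e-04]), 'contact_force': array([-0.26969239,  0.06705031, -0.07006051]), 'moment': array([-0.00794971, -0.0186688 , -0.01678778]), 'gripper_force': 0.0, 'width': 0.08549748965514307}
```

View pics/top0.png

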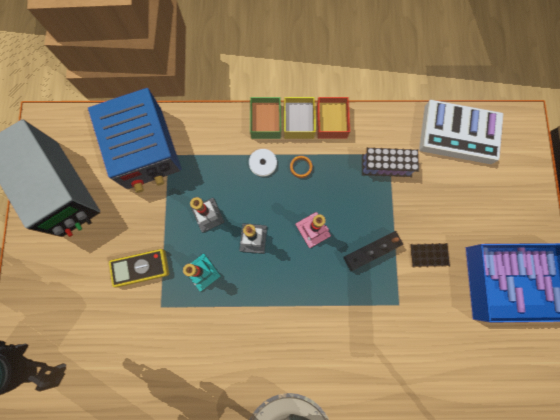

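View pics/side0.png

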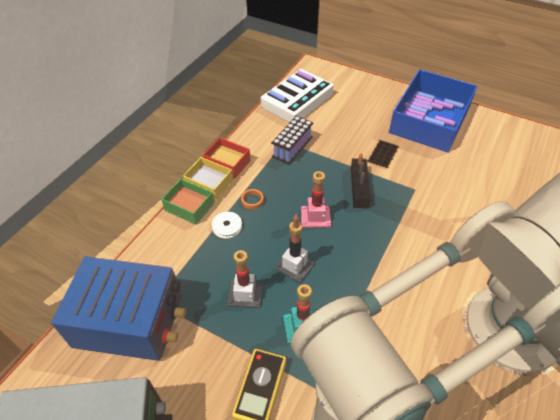

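The top view shows the red pen with its nut at about (198,204), the black pen at (252,236), the pink and turquoise decoys at (312,228) and (203,270), and the rack at (373,252) with something copper near (397,239). In the side view the red pen's nut is at (241,257) and the rack is at (360,183). Next I zoom in on the rack and the nut.

```bash
python3 - <<'E'
import cv2,numpy as np
t=cv2.imread("pics/top0.png");s=cv2.imread("pics/side0.png")
def crop(i,x,y,w,h): return cv2.resize(i[y:y+h,x:x+w],(400,300),interpolation=cv2.INTER_CUBIC)
# each 64x48 -> x6.25
a=np.vstack([np.hstack([crop(t,341,228,64,48),crop(t,170,182,64,48)]),np.hstack([crop(s,332,145,80,60),crop(s,202,240,80,60)])])
cv2.imwrite("pics/crops.png",a)
E
```

```text
(no output)
```

View pics/crops.png

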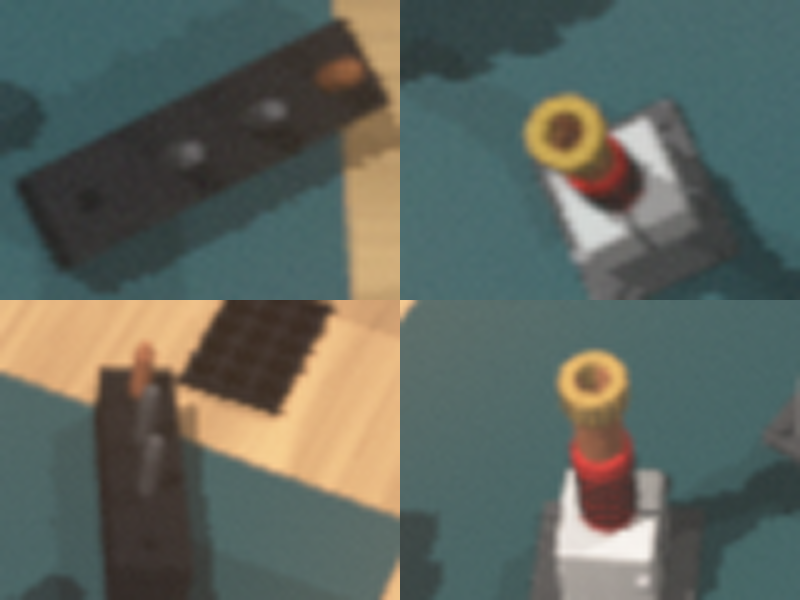

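The crops show:
- **Copper electrode:** it stands at the right-hand end of the rack, at top-view pixel (395,240).
- **Grey electrodes:** they are the next two in the row.
- **Empty hole:** it is at the far left end.
- **Red pen's nut:** its ring is centred near top (196.4,203) and side (240.6,256).

Now I measure by masks and rays.

```bash
cat > h.py <<'E'
import cv2,numpy as np
from rig import manip,get_image,camera_info
def cam(n):
    c=camera_info(n);R=cv2.Rodrigues(np.array(c["rvec"],float))[0];t=np.array(c["tvec"],float).ravel();return np.array(c["mtx"]),R,t
def onz(n,uv,z):
    K,R,t=cam(n);o=-R.T@t;d=R.T@np.linalg.solve(K,[uv[0],uv[1],1]);return o+d*(z-o[2])/d[2]
def proj(n,p):
    K,R,t=cam(n);q=K@(R@np.array(p)+t);return q[:2]/q[2]
def tri(a,b):
    P=[];
    for n in("top","side"):
        K,R,t=cam(n);P.append(K@np.c_[R,t])
    X=cv2.triangulatePoints(P[0],P[1],np.array(a,float),np.array(b,float)).ravel();return X[:3]/X[3]
def mask(im,lo,hi,roi):
    m=cv2.inRange(cv2.cvtColor(im,cv2.COLOR_BGR2HSV),lo,hi);z=np.zeros_like(m);x,y,w,h=roi;z[y:y+h,x:x+w]=m[y:y+h,x:x+w];return z
E
python3 - <<'E'
from h import *
t=cv2.imread("pics/top0.png");s=cv2.imread("pics/side0.png")
def big(m):
    c=max(cv2.findContours(m,0,cv2.CHAIN_APPROX_NONE)[0],key=cv2.contourArea);return c
for n,im,roi,uv in(("top",t,(186,192,20,22),(196.4,203.1)),("side",s,(230,246,22,24),(240.6,256))):
    for vlo in(120,150):
        m=mask(im,(15,90,vlo),(30,255,255),roi);c=big(m);print(n,"nut",vlo,cv2.boundingRect(c),[np.round(v,1) for v in cv2.minEnclosingCircle(c)],"z170",onz(n,uv,.17).round(4))
print("tri nut",tri((196.4,203.1),(240.6,256)).round(4))
for n,im,roi in(("top",t,(385,230,20,16)),("side",s,(350,150,16,30))):
    m=mask(im,(3,110,60),(15,255,255),roi);c=big(m);print(n,"copper",cv2.boundingRect(c),cv2.contourArea(c),c.reshape(-1,2).mean(0),np.round(cv2.fitLine(c,2,0,.01,.01).ravel(),2))
    ys,xs=np.nonzero(m);print(xs.mean(),ys.mean(),onz(n,(xs.mean(),ys.mean()),.06).round(4))
# rack top-face corners from crop
q=[(18,183),(345,18),(388,103),(66,266)]
for a in q: print("rack corner",onz("top",(341+a[0]/6.25,228+a[1]/6.25),.042).round(4))
P=[onz("top",(341+a[0]/6.25,228+a[1]/6.25),.042) for a in q];print("sizes",[round(np.linalg.norm(P[i]-P[i-1]),4) for i in range(4)])
for nm,a,b in(("hole+60",(88,200),.042),("greyA tip",(190,150),.08),("greyB tip",(270,108),.08)):print(nm,onz("top",(341+a[0]/6.25,228+a[1]/6.25),b).round(4))
E
```

```text
top nut 120 (190, 197, 13, 13) [array([196.1, 202.9]), np.float64(6.2)] z170 [0.5957 0.2251 0.17  ]
top nut 150 (190, 197, 12, 12) [array([195.7, 202.6]), np.float64(5.9)] z170 [0.5957 0.2251 0.17  ]
side nut 120 (234, 250, 14, 15) [array([240.1, 257.3]), np.float64(7.4)] z170 [0.5962 0.2285 0.17  ]
side nut 150 (234, 250, 13, 13) [array([240., 256.]), np.float64(6.7)] z170 [0.5962 0.2285 0.17  ]
tri nut [0.5974 0.2262 0.1659]
top copper (392, 237, 8, 6) 21.5 [395.23529412 239.29411765] [ 9.4000e-01 -3.5000e-01  3.9524e+02  2.3929e+02]
395.16129032258067 239.29032258064515 [ 0.5158 -0.2928  0.06  ]
side copper (350, 153, 16, 12) 50.0 [356.80769231 158.57692308] [  0.93  -0.36 356.81 158.58]
357.45054945054943 157.34065934065933 [ 0.5256 -0.2931  0.06  ]
rack corner [ 0.4697 -0.1547  0.042 ]
rack corner [ 0.5413 -0.3027  0.042 ]
rack corner [ 0.5035 -0.3192  0.042 ]
rack corner [ 0.4338 -0.1741  0.042 ]
sizes [np.float64(0.0409), np.float64(0.1644), np.float64(0.0413), np.float64(0.161)]
hole+60 [ 0.4621 -0.1849  0.042 ]
greyA tip [ 0.4803 -0.2214  0.08  ]
greyB tip [ 0.4978 -0.2564  0.08  ]
```

```bash
cat >> h.py <<'E'
from scipy.spatial.transform import Rotation as Ro
def togo(p,yaw=None):
    s=manip.get_state();q=s["ee_rot"];R=Ro.from_quat([q[1],q[2],q[3],q[0]]).as_matrix()
    d=R.T@(np.array(p)-s["position"])*1000;y=np.arctan2(R[1,1],R[0,1])
    r=None if yaw is None else -((yaw-y+np.pi/2)%np.pi-np.pi/2)
    print("t",round(s["clock"],2),"pos",s["position"].round(4),"togo mm",d.round(1),"roll",None if r is None else round(r,3),"q",s["qpos"].round(2),"w",round(s["width"],4),"tilt",R[:,2].round(3))
E
python3 - <<'E'
from h import *
tt,ss=(196.0,202.75),(240.1,255.7)
print("nut",onz("top",tt,.17).round(4),onz("side",ss,.17).round(4),tri(tt,ss).round(4))
q=[(18,183),(345,18),(388,103),(66,266)]
P=np.array([onz("top",(341+(a[0]+.5)/6.25-.5,228+(a[1]+.5)/6.25-.5),.042) for a in q])[:,:2]
c=P.mean(0);u=(P[1]+P[2]-P[0]-P[3]);u/=np.linalg.norm(u);cu=c+.06*u
print("rack",c.round(4),u.round(3),"copper",cu.round(4),"perp yaw",np.arctan2(u[0],-u[1]))
for n in("top","side"):print(n,"copper model tip/shoulder px",proj(n,[*cu,.082]).round(1),proj(n,[*cu,.044]).round(1))
print("side measured tip",onz("side",(360.4,153.3),.082).round(4),"shoulder",onz("side",(359.2,163.7),.046).round(4))
for nm,a in(("black",(252,230)),("turq",(191.5,269.5)),("pink",(318.5,221.5))):print(nm,onz("top",a,.17).round(3))
togo([*cu,.27],np.arctan2(u[0],-u[1]))
E
```

```text
nut [0.5966 0.2261 0.17  ] [0.5976 0.2283 0.17  ] [0.598  0.2269 0.1675]
rack [ 0.4882 -0.2366] [ 0.434 -0.901] copper [ 0.5143 -0.2906] perp yaw 0.4490884587209639
top copper model tip/shoulder px [396.9 238.9] [392.7 240.6]
side copper model tip/shoulder px [361.7 153.6] [360.1 163. ]
side measured tip [ 0.518  -0.2902  0.082 ] shoulder [ 0.5149 -0.2849  0.046 ]
black [0.528 0.088 0.17 ]
turq [0.435 0.231 0.17 ]
pink [ 0.548 -0.074  0.17 ]
t 0.1 pos [0.2503 0.5171 0.2305] togo mm [-589.6 -612.1  -38.6] roll 0.671 q [ 1.    0.28  1.51 -0.    1.36 -0.12] w 0.0855 tilt [-0.001 -0.001 -1.   ]
```

```bash
python3 -m crank '{"translation":[[-33,-34,-6],[-33,-34,-6],[-33,-34,-6],[-33,-34,-6],[-33,-34,-6],[-33,-34,-6],[-33,-34,-4],[-33,-34,0]],"roll":[0,0,0,0,0,0,0,0],"fingers":[1,1,1,1,1,1,1,1]}' 40
python3 -m crank '{"translation":[[-33,-34,0],[-33,-34,0],[-33,-34,0],[-33,-34,0],[-33,-34,0],[-33,-34,0],[-33,-34,0],[-33,-34,0]],"roll":[0,0,0,0,0,0,0,0],"fingers":[1,1,1,1,1,1,1,1]}'
python3 -m crank '{"translation":[[-30,-34,0],[-30,-34,0],[0,0,0],[0,0,0],[0,0,0],[0,0,0],[0,0,0],[0,0,0]],"roll":[0,0,0.14,0.14,0.14,0.14,0.11,0],"fingers":[1,1,1,1,1,1,1,1]}'
python3 -c "
from h import *
togo([.515,-.2905,.1],.449)"
```

```text
clock: 0.9
position: [0.3699, 0.156, 0.2718]
ee_rot: [0.001, 0.223, 0.975, 0.0]
contact_force: [0.3, -0.4, 0.3]
width: 0.0858
gripper_force: 0.0
clock: 1.7
position: [0.4888, -0.204, 0.2709]
ee_rot: [-0.0, 0.224, 0.975, 0.0]
contact_force: [0.5, 0.2, 0.1]
width: 0.0855
gripper_force: 0.0
clock: 2.5
position: [0.5129, -0.2893, 0.2708]
ee_rot: [-0.001, 0.531, 0.847, 0.0]
contact_force: [-0.8, 0.0, -0.4]
width: 0.0855
gripper_force: 0.0
t 2.5 pos [ 0.5129 -0.2893  0.2708] togo mm [ -2.1   1.4 170.8] roll 0.001 q [-0.63  0.28  1.4   0.    1.46 -1.08] w 0.0855 tilt [-0.001  0.001 -1.   ]
```

```bash
python3 -m crank '{"translation":[[-2,1.5,40],[0,0,40],[0,0,40],[0,0,40],[0,0,30],[0,0,15],[0,0,15],[0,0,3]],"roll":[0,0,0,0,0,0,0,0],"fingers":[1,1,1,1,1,0.7,0.5,0.4]}' 30
python3 -c "
from h import *
togo([.515,-.2905,.046],.449)
cv2.imwrite('pics/s1.png',cv2.resize(get_image('side')[120:210,300:420],(800,600)))"
```

```text
clock: 3.3
position: [0.5141, -0.2896, 0.0462]
ee_rot: [-0.002, 0.531, 0.848, 0.0]
contact_force: [-0.4, -0.2, -0.1]
width: 0.0442
gripper_force: 0.0
t 3.3 pos [ 0.5141 -0.2896  0.0462] togo mm [-1.2  0.5  0.1] roll 0.003 q [-0.63  0.46  1.73  0.    0.96 -1.08] w 0.0442 tilt [-0.004  0.003 -1.   ]
```

View pics/s1.png

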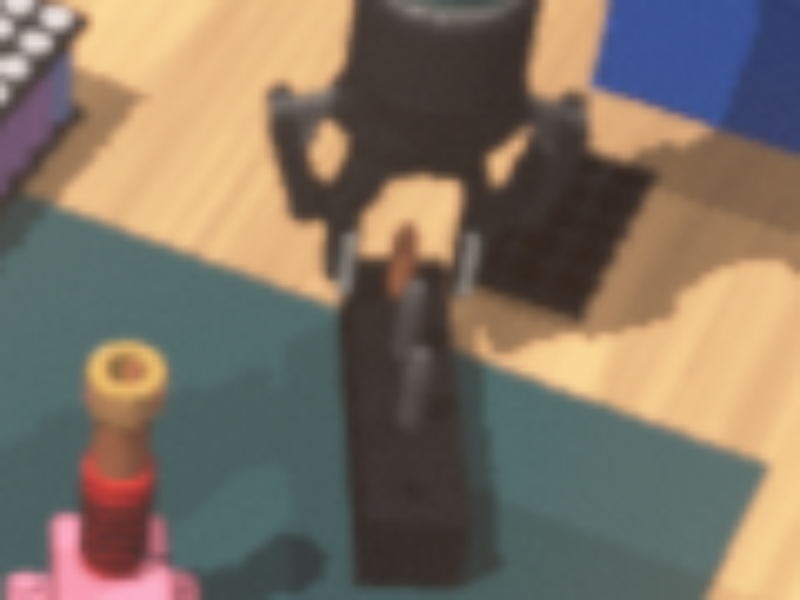

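The pads, at about x=345 and 468 in the crop, straddle the copper electrode at x≈405. It is centred, so I close.

```bash
python3 -m crank '{"translation":[[-1,0.5,0],[0,0,0],[0,0,0],[0,0,0],[0,0,0],[0,0,0]],"roll":[0,0,0,0,0,0],"fingers":[0.3,0.2,0.1,0,0,0]}' 40
python3 -m crank '{"translation":[[0,0,-4],[0,0,-10],[0,0,-20],[0,0,-30],[0,0,-40],[0,0,-50],[0,0,-50],[0,0,-30]],"roll":[0,0,0,0,0,0,0,0],"fingers":[0,0,0,0,0,0,0,0]}'
python3 -c "
from h import *
togo([.597,.227,.279],None);print(manip.get_state()['moment'],manip.get_state()['contact_force'])"
```

```text
clock: 3.95
position: [0.5164, -0.292, 0.0493]
ee_rot: [0.001, 0.531, 0.847, -0.0]
contact_force: [-3.1, -2.0, 5.5]
width: 0.0105
gripper_force: 39.1
clock: 4.75
position: [0.5176, -0.291, 0.2875]
ee_rot: [0.003, 0.531, 0.847, 0.001]
contact_force: [0.9, -0.4, -0.5]
width: 0.01
gripper_force: 39.0
t 4.75 pos [ 0.5176 -0.291   0.2875] togo mm [431.8 297.    7.8] roll None q [-0.63  0.28  1.37  0.    1.49 -1.08] w 0.01 tilt [ 0.006 -0.002 -1.   ]
[-0.01960353 -0.0335159  -0.02845043] [ 0.94070386 -0.41846802 -0.46624809]
```

```bash
python3 - <<'E'
from h import *
s=get_image('side');t=get_image('top')
p=manip.get_state()["position"]
a=proj('side',p).astype(int);b=proj('top',p).astype(int);print(a,b,proj('side',p),proj('side',p-[0,0,.037]),proj('top',p),proj('top',p-[0,0,.037]))
c=lambda i,u:cv2.resize(i[u[1]-25:u[1]+35,u[0]-20:u[0]+20],(400,600),interpolation=cv2.INTER_CUBIC)
cv2.imwrite('pics/g1.png',np.hstack([c(s,a),c(t,b)]))
cv2.imwrite('pics/g1s.png',s);cv2.imwrite('pics/g1t.png',t)
E
```

```text
[370  93] [426 225] [370.18660556  93.70904998] [368.25180198 105.39561291] [426.66570534 225.34042173] [420.39920364 227.87584285]
```

View pics/g1.png

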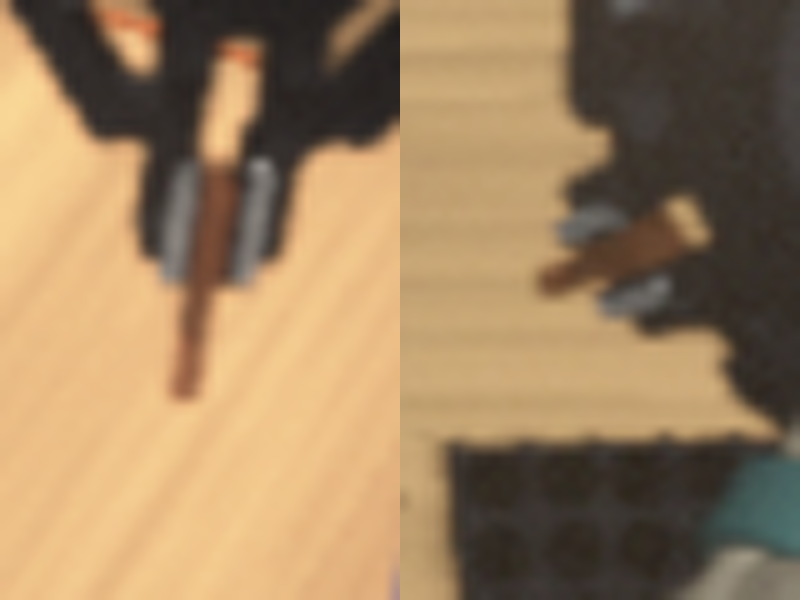

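The grasp is good. In the side crop the body is between the pads at (222,170–285) and the foot is at (185,398), so the electrode hangs vertical on the tool axis with its foot about 40 mm below the TCP. Next I carry it over the pen.

```bash
python3 -m crank '{"translation":[[18,12,0],[36,25,0],[36,25,0],[36,25,0],[36,25,0],[36,25,0],[36,25,0],[36,25,0]],"roll":[0,0,0,0,0,0,0,0],"fingers":[0,0,0,0,0,0,0,0]}'
python3 -m crank '{"translation":[[36,25,0],[36,25,0],[36,25,0],[36,24,0],[18,11,0],[0,0,0],[0,0,30],[0,0,20]],"roll":[0,0,0,0,0,0,0,0],"fingers":[0,0,0,0,0,0,0,0]}'
python3 - <<'E'
from h import *
s=get_image('side');t=get_image('top')
togo([.597,.227,.22])
p=manip.get_state()["position"]
for n in('side','top'):print(n,"foot px",proj(n,p-[0,0,.040]).round(1),"nut px",proj(n,[.597,.227,.17]).round(1))
a=proj('side',[.597,.227,.2]).astype(int);b=proj('top',[.597,.227,.2]).astype(int);print(a,b)
c=lambda i,u:cv2.resize(i[u[1]-30:u[1]+30,u[0]-20:u[0]+20],(400,600),interpolation=cv2.INTER_CUBIC)
cv2.imwrite('pics/g2.png',np.hstack([c(s,a),c(t,b)]));cv2.imwrite('pics/g2s.png',s);cv2.imwrite('pics/g2t.png',t)
E
```

```text
clock: 5.65
position: [0.5663, 0.0357, 0.2812]
ee_rot: [-0.001, 0.531, 0.847, 0.0]
contact_force: [0.3, -0.5, -1.1]
width: 0.0102
gripper_force: 39.1
clock: 6.45
position: [0.5946, 0.2263, 0.2304]
ee_rot: [-0.001, 0.531, 0.847, -0.001]
contact_force: [-0.9, -0.1, -0.6]
width: 0.0101
gripper_force: 39.1
t 6.55 pos [0.593  0.2255 0.2283] togo mm [-0.4  4.3  8.3] roll None q [ 0.25  0.37  1.37  0.    1.41 -0.2 ] w 0.0106 tilt [-0.009 -0.002 -1.   ]
side foot px [242.  250.8] nut px [240.7 255.4]
top foot px [194.7 202.6] nut px [195.7 202.6]
[239 247] [193 199]
```

View pics/g2.png

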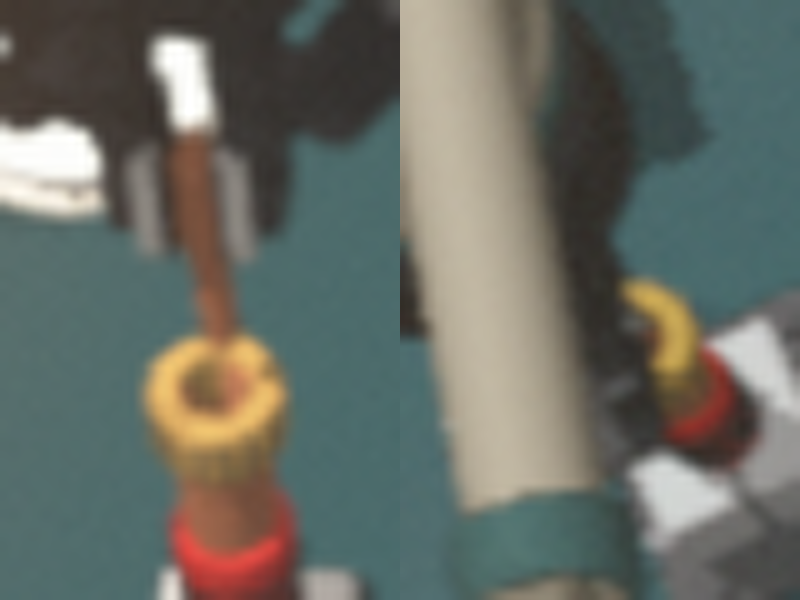

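The shank's foot, at side crop (222,330), is just above the hole at (215,388), while the arm hides the top view. I compare the axis lines in the side image and average a few pose readings.

```bash
for i in 1 2; do python3 -m crank '{"translation":[[0,0,0]],"roll":[0],"fingers":[0]}'; done | grep -E "pos|force"; python3 - <<'E'
from h import *
s=cv2.imread('pics/g2s.png');P=[]
for i in range(6):
    get_image('side');P.append(manip.get_state()["position"])
P=np.array(P);print(P.round(4),P.mean(0).round(4))
m=mask(s,(0,90,25),(14,255,150),(232,230,14,20))
for y in range(228,252):
    xs=np.nonzero(m[y])[0]
    if len(xs):print(y,xs.min(),xs.max(),xs.mean().round(1),end=" | ")
print()
for z in(.17,.19,.21,.23):print(z,proj('side',[.597,.227,z]).round(2),proj('side',[.594,.226,z]).round(2))
E
```

```text
position: [0.5954, 0.2261, 0.232]
contact_force: [0.2, 0.2, -0.3]
gripper_force: 39.1
position: [0.5965, 0.2266, 0.2336]
contact_force: [0.9, -0.0, -0.6]
gripper_force: 39.1
[[0.5966 0.2267 0.2338]
 [0.5965 0.2268 0.2338]
 [0.5964 0.2268 0.2337]
 [0.5963 0.2269 0.2334]
 [0.5962 0.2269 0.2332]
 [0.596  0.2269 0.233 ]] [0.5963 0.2268 0.2335]
231 236 239 237.5 | 232 236 239 237.5 | 233 236 239 237.5 | 234 236 239 237.5 | 235 236 239 237.5 | 236 236 239 237.5 | 237 236 239 237.5 | 238 236 239 237.5 | 239 236 240 238.0 | 240 236 240 238.0 | 241 238 240 239.0 | 242 238 240 239.0 | 243 239 240 239.5 | 244 239 240 239.5 | 245 239 241 240.0 | 246 239 241 240.0 | 247 239 241 240.0 | 248 239 241 240.0 | 249 239 241 240.0 | 
0.17 [240.65 255.36] [242.06 255.56]
0.19 [239.99 250.08] [241.42 250.29]
0.21 [239.31 244.64] [240.76 244.85]
0.23 [238.61 239.04] [240.08 239.25]
```

```bash
python3 -m crank '{"translation":[[0,0.5,5],[0,0,8],[0,0,6],[0,0,0],[0,0,0],[0,0,0]],"roll":[0,0,0,0,0,0],"fingers":[0,0,0,0,0,0]}'
python3 - <<'E'
from h import *
s=get_image('side');togo([.597,.227,.177])
cv2.imwrite('pics/g3s.png',s)
cv2.imwrite('pics/g3.png',cv2.resize(s[222:270,210:274],(800,600),interpolation=cv2.INTER_CUBIC))
E
```

```text
clock: 7.65
position: [0.5964, 0.2272, 0.2134]
ee_rot: [0.0, 0.532, 0.847, 0.0]
contact_force: [0.2, 1.1, -0.5]
width: 0.0105
gripper_force: 39.1
t 7.7 pos [0.5965 0.2272 0.2136] togo mm [-0.4  0.4 36.6] roll None q [ 0.25  0.38  1.39  0.    1.37 -0.2 ] w 0.0103 tilt [ 0.001  0.    -1.   ]
```

View pics/g3.png

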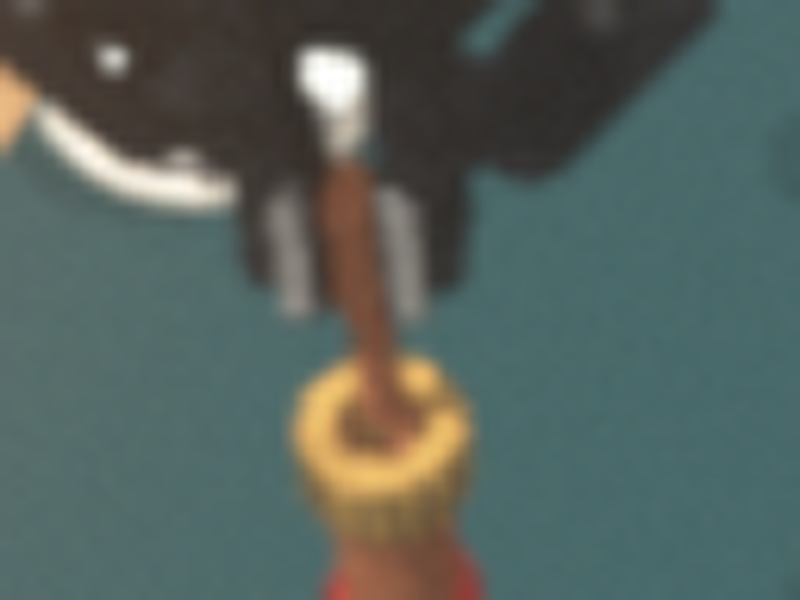

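The foot is over the mouth, at crop (390,410) against a hole centre of (381,422), about 0.5 mm to the right. I nudge it, then lower it gently and feel.

```bash
python3 -m crank '{"translation":[[0,0.6,4],[0,0,4],[0,0,4],[0,0,3],[0,0,0],[0,0,0]],"roll":[0,0,0,0,0,0],"fingers":[0,0,0,0,0,0]}'
python3 -m crank '{"translation":[[0,0,3],[0,0,0],[0,0,2],[0,0,0]],"roll":[0,0,0,0],"fingers":[0,0,0,0]}'
python3 -c "
from h import *
togo([.597,.227,.177]);s=manip.get_state();print(s['contact_force'].round(2),s['moment'].round(3))"
```

```text
clock: 8.3
position: [0.5968, 0.2273, 0.1982]
ee_rot: [-0.0, 0.532, 0.847, -0.0]
contact_force: [-0.8, -0.1, -0.1]
width: 0.0104
gripper_force: 39.1
clock: 8.7
position: [0.5966, 0.2273, 0.193]
ee_rot: [-0.0, 0.532, 0.847, -0.0]
contact_force: [-0.3, 0.2, 0.0]
width: 0.0107
gripper_force: 39.1
t 8.7 pos [0.5966 0.2273 0.193 ] togo mm [-0.4  0.2 16. ] roll None q [ 0.26  0.39  1.42  0.    1.33 -0.19] w 0.0107 tilt [-0. -0. -1.]
[-0.31  0.25  0.02] [ 0.003 -0.029 -0.013]
```

```bash
python3 -m crank '{"translation":[[0,0,2],[0,0,0],[0,0,2],[0,0,0],[0,0,0]],"roll":[0,0,0,0,0],"fingers":[0,0,0,0,0]}' | grep -E "pos|cont"
python3 -m crank '{"translation":[[0,0,2],[0,0,0],[0,0,2],[0,0,0],[0,0,0]],"roll":[0,0,0,0,0],"fingers":[0,0,0,0,0]}'| grep -E "pos|cont|wid"
```

```text
position: [0.5968, 0.2273, 0.1892]
contact_force: [0.9, 0.4, -1.1]
position: [0.5968, 0.2273, 0.1852]
contact_force: [0.6, -0.5, -0.7]
width: 0.0101
```

```bash
for i in 1 2 ; do python3 -m crank '{"translation":[[0,0,2],[0,0,0],[0,0,1],[0,0,0],[0,0,0]],"roll":[0,0,0,0,0],"fingers":[0,0,0,0,0]}' | grep -E "pos|cont"; done
```

```text
position: [0.5968, 0.2274, 0.1823]
contact_force: [-0.4, -0.3, -0.6]
position: [0.5968, 0.2274, 0.1793]
contact_force: [0.1, 0.2, -0.2]
```

```bash
for i in 1 2 3 4; do python3 -m crank '{"translation":[[0,0,1],[0,0,0],[0,0,0]],"roll":[0,0,0],"fingers":[0,0,0]}' | grep -E "pos|cont"|tr '\n' ' '; done
```

```text
position: [0.5968, 0.2274, 0.1783] contact_force: [0.9, 0.4, 0.1] position: [0.5969, 0.2274, 0.1775] contact_force: [-0.2, -0.7, 0.6] position: [0.597, 0.2274, 0.1773] contact_force: [-1.1, -0.2, 4.9] position: [0.5971, 0.2274, 0.1772] contact_force: [-1.9, -0.3, 8.2]
```

```bash
python3 -m crank '{"translation":[[0,0,1],[0,0,0],[0,0,1],[0,0,0],[0,0,0]],"roll":[0,0,0,0,0],"fingers":[0,0,0,0,0]}' | grep -E "pos|cont"
python3 -m crank '{"translation":[[0,0,-2],[0,0,-2],[0,0,0]],"roll":[0,0,0],"fingers":[0,0,0.15]}' | grep -E "pos|cont|wid|grip"
python3 -m crank '{"translation":[[0,0,0],[0,0,0],[0,0,0],[0,0,0],[0,0,0]],"roll":[0,0,0,0,0],"fingers":[0.3,0.5,0.7,0.7,0.7]}' | grep -E "pos|cont|wid|grip"
python3 - <<'E'
from h import *
s=get_image('side');togo([.597,.227,.143])
cv2.imwrite('pics/g4s.png',s)
cv2.imwrite('pics/g4.png',cv2.resize(s[222:270,210:274],(800,600),interpolation=cv2.INTER_CUBIC))
print([(z,((proj('side',[.5970,.2273,z])-[209.5,221.5])*12.5).round(0)) for z in(.17,.172,.2,.21)])
E
```

```text
position: [0.5974, 0.2275, 0.177]
contact_force: [-3.4, -1.0, 14.8]
position: [0.5968, 0.2274, 0.1771]
contact_force: [-0.1, 0.2, 0.3]
width: 0.0128
gripper_force: 0.0
position: [0.5968, 0.2274, 0.1772]
contact_force: [0.3, 1.2, -0.3]
width: 0.0599
gripper_force: 0.0
t 13.25 pos [0.5968 0.2274 0.1772] togo mm [-0.4  0.  34.2] roll None q [ 0.26  0.4   1.45  0.    1.29 -0.19] w 0.0602 tilt [-0.  0. -1.]
[(0.17, array([388., 424.])), (0.172, array([388., 418.])), (0.2, array([376., 325.])), (0.21, array([372., 291.]))]
```

View pics/g4.png

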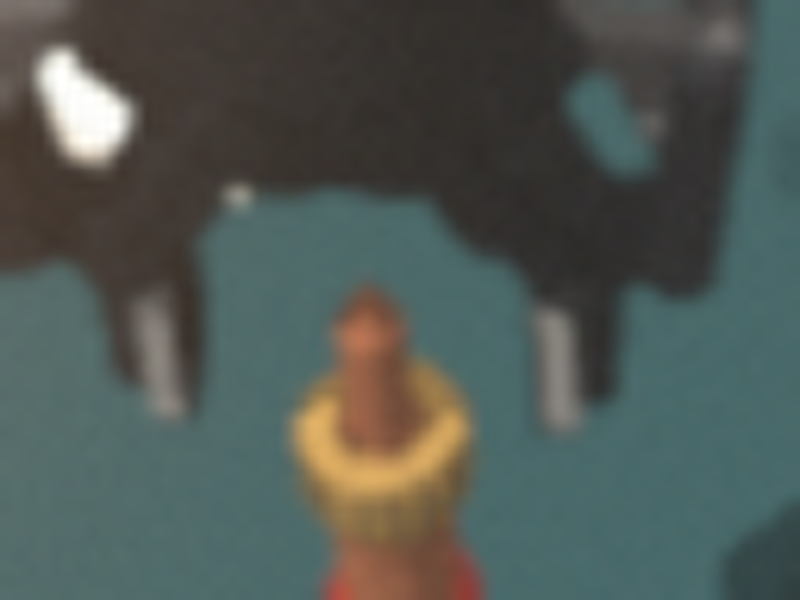

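The electrode is home: its tip at crop (370,290) matches z = 0.21, and the shoulder is just above the brass ring. Next I unwind the wrist and descend to the nut.

```bash
python3 -m crank '{"translation":[[0,0,0],[0,0,0],[0,0,0],[0,0,0],[0,0,0],[0,0,0],[0,0,0],[0,0,0]],"roll":[-0.14,-0.14,-0.14,-0.14,-0.14,-0.14,-0.14,-0.14],"fingers":[0.7,0.7,0.7,0.7,0.7,0.7,0.7,0.7]}'| grep -E "pos|cont|wid"
python3 -m crank '{"translation":[[0,0,4],[0,0,8],[0,0,8],[0,0,6],[0,0,4],[0,0,2],[0,0,0],[0,0,0]],"roll":[0,0,0,0,0,0,0,0],"fingers":[0.7,0.7,0.7,0.65,0.6,0.55,0.5,0.5]}'| grep -E "pos|cont|wid"
python3 -c "
from h import *
togo([.597,.227,.143]);s=manip.get_state();print(s['contact_force'].round(2),s['moment'].round(3))"
```

```text
position: [0.5968, 0.2274, 0.1773]
contact_force: [-0.7, 0.9, 0.1]
width: 0.06
position: [0.597, 0.2274, 0.1455]
contact_force: [1.0, 0.3, -0.2]
width: 0.0424
t 14.85 pos [0.597  0.2274 0.1455] togo mm [-0.  -0.4  2.5] roll None q [ 0.26  0.43  1.49  0.    1.22 -1.31] w 0.0424 tilt [ 0.  0. -1.]
[ 0.97  0.27 -0.18] [0.071 0.023 0.003]
```

```bash
python3 -m crank '{"translation":[[0,0,1],[0,0,0],[0,0,0],[0,0,0],[0,0,0]],"roll":[0,0,0,0,0],"fingers":[0.4,0.3,0.2,0.2,0.2]}' 55
python3 -c "
from h import *
s=manip.get_state();print(s['contact_force'].round(2),s['moment'].round(3))"
```

```text
clock: 15.35
position: [0.597, 0.2267, 0.1449]
ee_rot: [0.0, 0.0, 1.0, -0.001]
contact_force: [-1.2, -3.6, 4.6]
width: 0.0285
gripper_force: 54.5
[-1.17 -3.63  4.63] [-0.822  0.1   -0.006]
```

```bash
cat > m.py <<'E'
from h import *
s=manip.get_state();q=s["ee_rot"];R=Ro.from_quat([q[1],q[2],q[3],q[0]]).as_matrix();print("t",round(s["clock"],2),"yaw",round(np.arctan2(R[1,1],R[0,1]),3),"q6",s["qpos"][5].round(3),"F",s["contact_force"].round(1),"mz",s["moment"].round(3)[2],"tau6",s["effort"][5].round(3))
E
for i in 1 2 3 4 5 6; do python3 -m crank '{"translation":[[0,0,0],[0,0,0]],"roll":[0.05,0.05],"fingers":[0.2,0.2]}' >/dev/null; python3 m.py; done
```

```text
t 15.55 yaw 1.469 q6 -1.214 F [-0.8 -3.2  4.6] mz 0.177 tau6 -0.156
t 15.75 yaw 1.369 q6 -1.114 F [-0.8 -3.7  5.5] mz 0.217 tau6 -0.149
t 15.95 yaw 1.269 q6 -1.013 F [-1.1 -4.9  4.8] mz 0.309 tau6 -0.149
t 16.15 yaw 1.169 q6 -0.913 F [-0.5 -4.1  4.7] mz 0.261 tau6 -0.149
t 16.35 yaw 1.069 q6 -0.814 F [-0.7 -4.1  5.2] mz 0.284 tau6 -0.149
t 16.55 yaw 0.969 q6 -0.714 F [-0.5 -4.5  4.2] mz 0.312 tau6 -0.149
```

```bash
for i in 1 2 3 4 5 6 7 8; do python3 -m crank '{"translation":[[0,0,0]],"roll":[0.05],"fingers":[0.2]}' >/dev/null; python3 m.py; done
```

```text
t 16.65 yaw 0.919 q6 -0.664 F [-0.2 -4.3  4.9] mz 0.26 tau6 -0.149
t 16.75 yaw 0.869 q6 -0.614 F [-0.2 -4.6  4.4] mz 0.229 tau6 -0.149
t 16.85 yaw 0.819 q6 -0.563 F [-1.  -4.8  5.2] mz 0.241 tau6 -0.149
t 16.95 yaw 0.769 q6 -0.513 F [-0.2 -3.9  5.8] mz 0.281 tau6 -0.149
t 17.05 yaw 0.719 q6 -0.463 F [-0.8 -4.   5.4] mz 0.303 tau6 -0.149
t 17.15 yaw 0.669 q6 -0.414 F [ 0.2 -4.4  5.4] mz 0.247 tau6 -0.15
t 17.25 yaw 0.619 q6 -0.363 F [-0.7 -4.7  5.3] mz 0.314 tau6 -0.15
t 17.35 yaw 0.569 q6 -0.314 F [ 0.5 -5.4  6. ] mz 0.243 tau6 -0.15
```

```bash
for i in 1 2 3 4 5 6 7 8 9 10; do python3 -m crank '{"translation":[[0,0,0]],"roll":[0.05],"fingers":[0.2]}' >/dev/null; python3 m.py; done
```

```text
t 17.45 yaw 0.519 q6 -0.263 F [-0.1 -4.2  5. ] mz 0.279 tau6 -0.15
t 17.55 yaw 0.469 q6 -0.214 F [-1.1 -4.4  5.9] mz 0.202 tau6 -0.15
t 17.65 yaw 0.419 q6 -0.164 F [-0.2 -4.9  5.7] mz 0.25 tau6 -0.15
t 17.75 yaw 0.369 q6 -0.114 F [-0.6 -4.1  4.9] mz 0.243 tau6 -0.15
t 17.85 yaw 0.319 q6 -0.064 F [-0.9 -4.1  5.4] mz 0.286 tau6 -0.15
t 17.95 yaw 0.269 q6 -0.014 F [-0.2 -5.1  5.1] mz 0.295 tau6 -0.15
t 18.05 yaw 0.219 q6 0.036 F [-0.6 -4.6  5.4] mz 0.269 tau6 -0.15
t 18.15 yaw 0.169 q6 0.087 F [-0.7 -5.   5.5] mz 0.343 tau6 -0.15
t 18.25 yaw 0.119 q6 0.136 F [-1.7 -4.7  4.8] mz 0.228 tau6 -0.149
t 18.35 yaw 0.069 q6 0.186 F [-0.4 -4.3  5.3] mz 0.311 tau6 -0.146
```

```bash
cat > a.py <<'E'
from h import *
M=[];T=[]
for i in range(8):
    get_image('side');s=manip.get_state();M.append(s["moment"][2]);T.append(s["effort"][5])
print("static mz",np.mean(M).round(3),np.round(M,3),"tau",np.round(T,3),s["clock"])
E
python3 a.py; for i in 1 2 3 4 5 6; do python3 -m crank '{"translation":[[0,0,0]],"roll":[0.05],"fingers":[0.2]}' >/dev/null; python3 m.py; done; python3 a.py
```

```text
static mz 0.018 [ 0.142  0.043 -0.021  0.061 -0.051  0.01  -0.006 -0.032] tau [0.281 0.184 0.035 0.008 0.005 0.006 0.007 0.007] 18.75
t 18.85 yaw 0.019 q6 0.236 F [-1.  -4.5  5.5] mz 0.254 tau6 -0.311
t 18.95 yaw -0.031 q6 0.286 F [-1.1 -3.   5.5] mz 0.298 tau6 -0.142
t 19.05 yaw -0.081 q6 0.336 F [ 0.5 -4.7  6.3] mz 0.217 tau6 -0.129
t 19.15 yaw -0.131 q6 0.386 F [-0.7 -4.8  5.6] mz 0.313 tau6 -0.122
t 19.25 yaw -0.181 q6 0.436 F [-0.3 -3.7  6.2] mz 0.319 tau6 -0.114
t 19.35 yaw -0.231 q6 0.486 F [-0.3 -5.3  5.9] mz 0.292 tau6 -0.107
static mz 0.055 [ 0.072  0.063  0.004 -0.003  0.052  0.086  0.049  0.121] tau [0.309 0.21  0.062 0.035 0.033 0.034 0.034 0.034] 19.75
```

The joint-6 torque is clean. It sat flat at −0.150 Nm, then began to climb near yaw 0.2, following the given curve at +0.043 Nm after 0.43 rad. Firm is about +0.15 Nm, near yaw −0.8.

```bash
for i in 1 2 3 4 5 6 7 8 9; do python3 -m crank '{"translation":[[0,0,0]],"roll":[0.05],"fingers":[0.2]}' >/dev/null; python3 m.py; done
```

```text
t 19.85 yaw -0.28 q6 0.536 F [-1.1 -4.3  5.4] mz 0.311 tau6 -0.268
t 19.95 yaw -0.331 q6 0.586 F [-0.2 -4.9  6.1] mz 0.376 tau6 -0.097
t 20.05 yaw -0.381 q6 0.636 F [-1.2 -3.8  4.8] mz 0.364 tau6 -0.082
t 20.15 yaw -0.431 q6 0.686 F [-1.4 -4.3  5.7] mz 0.371 tau6 -0.073
t 20.25 yaw -0.481 q6 0.736 F [-1.  -4.7  5.1] mz 0.347 tau6 -0.064
t 20.35 yaw -0.531 q6 0.786 F [-1.2 -4.9  6. ] mz 0.361 tau6 -0.055
t 20.45 yaw -0.581 q6 0.836 F [-1.4 -4.   5.5] mz 0.32 tau6 -0.046
t 20.55 yaw -0.631 q6 0.886 F [-1.4 -5.2  5.4] mz 0.385 tau6 -0.037
t 20.65 yaw -0.681 q6 0.936 F [-1.7 -5.1  6.1] mz 0.424 tau6 -0.027
```

```bash
for i in 1 2 3; do python3 -m crank '{"translation":[[0,0,0]],"roll":[0.05],"fingers":[0.2]}' >/dev/null; python3 m.py; done
```

```text
t 20.75 yaw -0.731 q6 0.986 F [-1.  -4.4  6. ] mz 0.365 tau6 -0.018
t 20.85 yaw -0.781 q6 1.036 F [-1.8 -4.7  6.5] mz 0.375 tau6 -0.008
t 20.95 yaw -0.831 q6 1.086 F [-1.3 -5.   5.7] mz 0.361 tau6 0.002
```

```bash
python3 -m crank '{"translation":[[0,0,0]],"roll":[0.04],"fingers":[0.2]}' >/dev/null; python3 m.py
python3 -m crank '{"translation":[[0,0,0],[0,0,0],[0,0,0],[0,0,0],[0,0,0],[0,0,0]],"roll":[0,0,0,0,0,0],"fingers":[0.3,0.4,0.5,0.6,0.7,0.7]}'| grep -E "pos|cont|wid"
python3 -m crank '{"translation":[[0,0,-5],[0,0,-15],[0,0,-30],[0,0,-30],[0,0,-30],[0,0,-20],[0,0,0],[0,0,0]],"roll":[0,0,0,0,0,0,0,0],"fingers":[0.7,0.7,0.7,0.7,0.7,0.7,0.7,0.7]}'| grep -E "pos|cont|wid"
python3 - <<'E'
from h import *
s=get_image('side');t=get_image('top')
c=lambda i,x,y:cv2.resize(i[y:y+60,x:x+40],(400,600),interpolation=cv2.INTER_CUBIC)
cv2.imwrite('pics/e.png',np.hstack([c(s,220,222),c(t,175,182)]))
E
```

```text
t 21.05 yaw -0.871 q6 1.126 F [-1.4 -5.   4.9] mz 0.379 tau6 0.127
position: [0.5967, 0.2276, 0.1441]
contact_force: [0.6, 0.2, -0.5]
width: 0.06
position: [0.5966, 0.2273, 0.2742]
contact_force: [0.4, -0.1, -0.2]
width: 0.06
```

View pics/e.png

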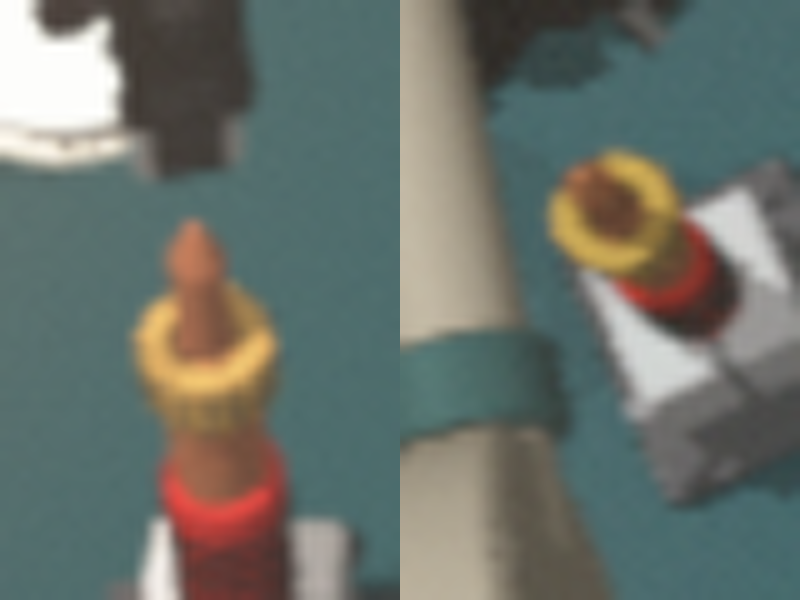

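The electrode stands upright in the nut, with its tip at side crop (193,222), and the gripper is clear. I check its height against the earlier pressed-home image.

```bash
python3 - <<'E'
from h import *
a=cv2.imread('pics/g4s.png');b=get_image('side')
for im in(a,b):
    m=mask(im,(3,70,40),(16,255,255),(233,236,14,20));print([(y,int((m[y]>0).sum()),np.nonzero(m[y])[0].mean().round(1)) for y in range(240,256) if m[y].any()])
    print(im[240:250,236:242,2].tolist())
print(manip.get_state()["clock"])
E
```

```text
[(245, 1, np.float64(239.0)), (246, 3, np.float64(239.0)), (247, 5, np.float64(239.0)), (248, 5, np.float64(239.0)), (249, 5, np.float64(239.0)), (250, 6, np.float64(239.5)), (251, 6, np.float64(239.5)), (252, 6, np.float64(239.5)), (253, 7, np.float64(240.0)), (254, 7, np.float64(240.0)), (255, 8, np.float64(240.5))]
[[77, 77, 78, 77, 75, 76], [78, 78, 77, 76, 77, 78], [79, 77, 77, 77, 76, 76], [78, 77, 79, 81, 76, 77], [80, 79, 85, 88, 80, 78], [78, 85, 100, 109, 97, 87], [81, 94, 116, 122, 110, 99], [90, 114, 143, 150, 125, 112], [110, 150, 175, 170, 147, 129], [106, 152, 182, 175, 151, 125]]
[(244, 1, np.float64(239.0)), (245, 3, np.float64(239.0)), (246, 5, np.float64(239.0)), (247, 5, np.float64(239.0)), (248, 5, np.float64(239.0)), (249, 5, np.float64(239.0)), (250, 6, np.float64(239.5)), (251, 6, np.float64(239.5)), (252, 6, np.float64(239.5)), (253, 6, np.float64(239.5)), (254, 7, np.float64(240.0)), (255, 7, np.float64(240.0))]
[[81, 78, 80, 79, 79, 80], [86, 84, 83, 84, 84, 84], [87, 85, 85, 83, 84, 83], [85, 87, 95, 98, 89, 85], [86, 96, 146, 166, 117, 87], [91, 123, 173, 186, 141, 103], [110, 155, 189, 187, 158, 122], [122, 170, 193, 186, 165, 136], [125, 173, 192, 185, 169, 146], [112, 154, 182, 181, 162, 143]]
22.6
```

The tip looks up to about 0.5 px higher, but the light on it also changed. A very light touch with shut fingers will settle it: contact should come at TCP z ≈ 0.210.

```bash
python3 -m crank '{"translation":[[0,0,0],[0,0,0],[0,0,10],[0,0,20],[0,0,20],[0,0,6],[0,0,0],[0,0,0]],"roll":[0,0,0,0,0,0,0,0],"fingers":[0,0,0,0,0,0,0,0]}' 20| grep -E "pos|cont|wid"
for i in 1 2 3 4; do python3 -m crank '{"translation":[[0,0,1],[0,0,0],[0,0,0]],"roll":[0,0,0],"fingers":[0,0,0]}' | grep -E "pos|cont"|tr '\n' ' '; done
```

```text
position: [0.5972, 0.2275, 0.2188]
contact_force: [-0.1, -0.2, 0.4]
width: 0.0002
position: [0.5971, 0.2274, 0.2179] contact_force: [-0.8, 0.2, 0.8] position: [0.5967, 0.2273, 0.2163] contact_force: [0.6, 0.5, 0.3] position: [0.5968, 0.2273, 0.2152] contact_force: [-0.3, 0.5, 1.0] position: [0.5968, 0.2274, 0.2143] contact_force: [0.6, 0.7, -1.0]
```

```bash
for i in 1 2 3 ; do python3 -m crank '{"translation":[[0,0,1],[0,0,0],[0,0,0]],"roll":[0,0,0],"fingers":[0,0,0]}' | grep -E "pos|cont"|tr '\n' ' '; done
```

```text
position: [0.5968, 0.2274, 0.2133] contact_force: [0.1, -0.4, -0.1] position: [0.5967, 0.2273, 0.2123] contact_force: [0.4, 0.1, 0.2] position: [0.5968, 0.2273, 0.2113] contact_force: [0.6, -0.3, 0.1]
```

```bash
python3 -m crank '{"translation":[[0,0,0.6],[0,0,0],[0,0,0]],"roll":[0,0,0],"fingers":[0,0,0]}' | grep -E "pos|cont"
python3 -m crank '{"translation":[[0,0,-10],[0,0,-20],[0,0,-30],[0,0,-30],[0,0,-10],[0,0,0],[0,0,0],[0,0,0]],"roll":[0,0,0,0,0,0,0,0],"fingers":[0,0,0,0,0,0,0,0]}'| grep -E "clock|pos|cont"
python3 -c "
from rig import manip
print(manip.sign_off())"
```

```text
position: [0.5968, 0.2274, 0.2107]
contact_force: [0.2, 0.5, -0.1]
clock: 26.6
position: [0.596, 0.2271, 0.3087]
contact_force: [0.2, -0.5, -0.3]
the job is handed in; nothing more can be done
None
```

The copper electrode is in the red pen, pressed home (tip no more than about 0.7 mm above nominal), and the nut is turned to about 0.15–0.16 Nm extra drag (firm), released and handed in at 26.6 s of the 62 s limit.

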